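# Balance the lens display bar

### The arm

A 6-joint arm with a two-finger parallel gripper is mounted at the origin on the work surface. World frame = base frame: x ahead of the robot, y to its left, z up, the work surface at z = 0. Lengths are in m, angles in rad, forces in N, time in s.
With the tool pointing down it reaches from about 0.25 to 0.775 m from the base axis. Payload 4 kg.
Tool frame: the origin (TCP) lies at the very end of the fingers, on their centre line; the grasp point (between the pads) lies 19 mm behind it; z points along the fingers, y is the direction in which the jaws open and shut (so a half turn about z gives the same grasp; the last joint's range is limited). The gripper opens to 94 mm and grips with 3 to 60 N. Pads are 16 mm wide; open, the fingers measure 119 mm over their backs; the gripper's body (75 mm by 177 mm) begins 78 mm behind the grasp point.
Start: joints at [1.171, 0.087, 1.371, -0, 1.684, -0.103], TCP at [0.161, 0.526, 0.17] pointing down, gripper open.
Joint ranges: [-3.1, 3.1], [-0.76, 2.03], [0.27, 2.55], [-1.08, 4.22], [0.17, 2.65], [-2.57, 2.57]. Speed limits (rad/s): [2.79, 2.79, 3.14, 3.14, 3.14, 3.14].

### API

Orientations are given as [roll, pitch, yaw] about the fixed x, y, z axes, in that order (R = Rz(yaw) Ry(pitch) Rx(roll)).
In Python, from bench import robot, cams, models gives the robot as it stands.
- The arm moves only by the tool step_arm, never from a script. Its argument "series" is a list of rows, each a list of 5 numbers: the gripper command: -1 is shut, 1 is fully open, values between are in proportion, then the shift along the tool's x, y, z in mm, then the turn about the tool's z in degrees. A call has 1 to 20 rows; each row is the pose to reach, as a shift and turn from the pose commanded when the call began, along the tool's axes at that moment; what a row does not reach only later rows make up. A row lasts 1/8 s, in which the tool goes at most 62.5 mm and 10.7 degrees, less where a joint would pass 70% of its speed; a pose out of reach is approached as far as the arm can. A call with a gripper value outside its range is refused whole. The fingers move at their own pace and stop on an object; the grip force is fixed at half the most. Time passes only in rows, so rows that repeat a pose let the fingers close. It gives the time, the measured TCP pose, the force and the opening at its end, in the units of the state.
- robot.get_obs(): the state, without advancing time (a new reading comes with each control period).
- cams.snapshot(name): name is "scene" or "side" or "wrist"; returns a dict with "pixels" (420x560x3 uint8, red, green, blue), "fov_y" (degrees; the focal length in pixels is half the picture's height over the tangent of half this angle, whatever the lens; pixels are square), "cx", "cy" (the principal point, pixels), "k1" (the pictures are not rectified: a ray, as slopes to the right and down, at radius r is drawn at 1 + k1 r^2 times it, then the intrinsics apply), "R" (3x3) and "t" (3): a world point X has camera coordinates R X + t. Camera axes: x right, y down, z forward; pixel columns grow to the right and rows downward; lengths in m; the calibration is good to about 2 mm. A picture is of the moment at which its call begins. There is no depth.
- robot.close_job(): hands the job in, once; it reports no verdict.
Trained networks look in a picture, given as the dict that the camera call returned (one of the last four; its "shot" number tells which), for a name from the list of things; names that differ only in an ending like _2 or _b are one class to them, and where a whole thing is asked for, a point or a joint stands for the part that bears it (a point fixed in the world has none). Each returns a list of dicts, best first, with "p" (0 to 1); they miss things now and then, are a little off and sometimes report something else, mostly with a low value. They report only what shows in the picture. A call takes as long as a camera call. They do not tell look-alikes from the thing itself.
- models.find_in(picture, label): "position" ([x, y, z] in m, in world coordinates, good to about 4 mm: the middle of the surface that is visible of it).
- models.pinpoint(picture, label): "position" ([x, y, z] in m, in world coordinates, good to about 4 mm: a listed point, or the origin of a listed thing).
The state is a dict: "time": time; "joint_positions": joint angles; "qvel": joint speeds; "joint_torque": joint torques, N m; "tool_pos": TCP position; "ee_rot": TCP orientation; "wrist_force": force on the tool from outside, world axes, zero at the start; "wrist_torque": the same for the moment, N m; "width": finger opening in m.
Only numpy, scipy, OpenCV 4.12 (cv2) and the standard library are available. Lean on these libraries where they do the work, as an engineer would, in place of code of your own. Each camera call takes 0.05 s, during which the arm holds its last target. There are 200 camera calls.

### The job

Hang the two small matching lens pairs on the pivoting display bar, one astride the seat at each end, so that the bar comes to rest level. Leave the larger, heavier lens pair standing where it is.

Things in the scene. Friction and masses are not known exactly. Their poses are not given: they have to be found in the camera images.
- pair_a: Two silver lens barrels (30 mm across, 52 tall) either side of a dark steel saddle (upside-down U); stands upright, 114 tall, 98 along x, 30 along y, 160 g. Origin: centre of the saddle roof's underside, 70 above the base. Slot below the roof, along y: 32 wide, 70 deep. Roof 6 thick, 22 along y. Grip tab on it: 6 to 44 above the origin, 26 along x, 12 along y. z up.
- pair_b: The twin of pair_a, the same in shape, size, weight and origin. Either may go on either seat, either way round.
- big_pair: The same make of thing but larger and heavier (about 420 g): barrels 42 mm across and 77 mm tall, 139 mm tall in all, 122 mm long; origin under its saddle's roof, 95 mm above its base. Not to be hung or moved.
- left_seat (a point): Point on top of the bar at its left (+y) end, 120 mm from the pivot, midway between two black collars (20 mm across, 44 mm clear between). Moves with the bar; y runs along the bar. The bar is a silver rod 12 mm thick, 320 mm long; level, the seat is 166 mm above the counter. All is clear below it.
- right_seat (a point): The same at the right (-y) end of the bar, 240 mm from left_seat. Midway between the seats a dark post 20 mm thick on a 130 x 110 x 12 mm base carries the bar; pivot hub 32 mm across.
- bar (a joint): Tilt of the bar, rad: 0 level, positive with the left end up; stops at -0.25 and 0.25 (a seat is then 30 mm higher or lower). Self-levelling at 0.5 N m per rad: empty it rests level; one small pair alone tips it right down to its stop, a small pair on each seat levels it.
Mind the look-alikes: they are no part of the job. What is shaped like the pair_b but pink is not meant.

How it is judged:
By the outcome, as a careful person would: the job done as asked, in the order asked, and still so for the second after the job is handed in, with the robot touching nothing.
It also fails if it takes over 64 s, if anything falls off the work surface, if the arm or the gripper's body presses on something with over 40 N, if the wrist force passes 120 N, or if a joint passes its speed limit or range.

## Working session

There is one attempt and no reset: what is moved stays moved. The work goes in short steps, Python scripts to look and compute and a tool call to move; the robot and the scene stay as the last step left them, time stands still between calls to the robot, and variables do not carry over. Pictures are saved under pics/ and viewed, about 8 in all and at most 12, crops included, and the job is handed in when it is done.

Besides the shell and the picture viewer there is one more tool, called by a JSON object that holds its "fn" and its "kwargs", one argument or row to a line. step_arm: Moves the arm, as the interface text tells. Its arguments: {"type":"object","properties":{"series":{"type":"array","items":{"type":"array","items":{"type":"number"}}}},"required":["series"]}

```bash
mkdir -p pics; cat > h.py <<'E'
from bench import robot, cams, models
import numpy as np, cv2
def snap(n,f=None):
    s=cams.snapshot(n)
    if f: cv2.imwrite('pics/'+f+'.png',s['pixels'][:,:,::-1])
    return s
def proj(s,X):
    c=s['R']@np.array(X)+s['t']; u=c[:2]/c[2]; u=u*(1+s['k1']*(u@u))
    f=210/np.tan(np.radians(s['fov_y'])/2)
    return np.round(u*f+[s['cx'],s['cy']],0)
def ray(s,px):
    f=210/np.tan(np.radians(s['fov_y'])/2)
    d=(np.array(px,float)-[s['cx'],s['cy']])/f; u=d.copy()
    for _ in range(20): u=d/(1+s['k1']*(u@u))
    R=np.array(s['R']); return -R.T@s['t'], R.T@np.array([u[0],u[1],1])
def atz(s,px,z):
    o,d=ray(s,px); return o+d*(z-o[2])/d[2]
E
python3 - <<'E'
from h import *
a=[]
for n in ['scene','side']:
    s=snap(n)
    a.append(s['pixels'])
    for l in ['pair_a','big_pair','left_seat','right_seat']:
        for d in models.pinpoint(s,l): print(n,l,round(d['p'],2),np.round(d['position'],3),proj(s,d['position']))
    cv2.imwrite('pics/%s0.png'%n,s['pixels'][:,:,::-1])
print(robot.get_obs())
E
```

```text
scene pair_a 0.93 [ 0.58  -0.225  0.068] [187. 313.]
scene pair_a 0.89 [ 0.429 -0.012  0.069] [286. 224.]
scene pair_a 0.77 [ 0.425 -0.326  0.07 ] [119. 258.]
scene pair_a 0.64 [ 0.441 -0.205  0.069] [188. 250.]
scene left_seat 0.73 [0.596 0.179 0.165] [432. 222.]
scene right_seat 0.89 [ 0.634 -0.062  0.168] [299. 271.]
side pair_a 0.93 [ 0.425 -0.327  0.073] [280. 333.]
side pair_a 0.83 [ 0.301 -0.183  0.074] [193. 291.]
side pair_a 0.79 [ 0.582 -0.218  0.07 ] [333. 270.]
side pair_a 0.69 [ 0.447 -0.211  0.066] [269. 285.]
side pair_a 0.66 [ 0.425 -0.008  0.07 ] [230. 222.]
side big_pair 0.84 [0.452 0.204 0.096] [216. 161.]
side big_pair 0.16 [0.594 0.175 0.168] [273. 133.]
side left_seat 0.94 [0.595 0.176 0.164] [273. 134.]
side right_seat 0.6 [ 0.633 -0.06   0.166] [327. 183.]
{'time': 0.5, 'joint_positions': array([ 1.17090029e+00,  8.72064491e-02,  1.37075227e+00, -2.37794816e-06,
        1.68358499e+00, -1.03078382e-01]), 'qvel': array([-0.00150867,  0.00037149, -0.0019604 ,  0.00087777,  0.00095958,
       -0.00060306]), 'joint_torque': array([-9.13306685e-04, -3.39622593e+01, -3.02268255e+01,  7.17791263e-02,
        2.43970746e-02, -2.49884175e-05]), 'tool_pos': array([0.16085913, 0.52595631, 0.1694758 ]), 'ee_rot': array([3.14154422e+00, 7.38598411e-06, 2.84477473e+00]), 'wrist_force': array([-0.53414698,  0.64488602,  0.09854889]), 'wrist_torque': array([-0.00688669, -0.01131756,  0.00351059]), 'width': 0.0939956594330772}
```

View pics/scene0.png

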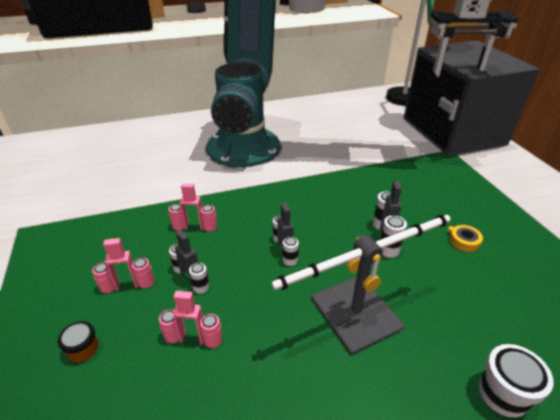

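View pics/side0.png

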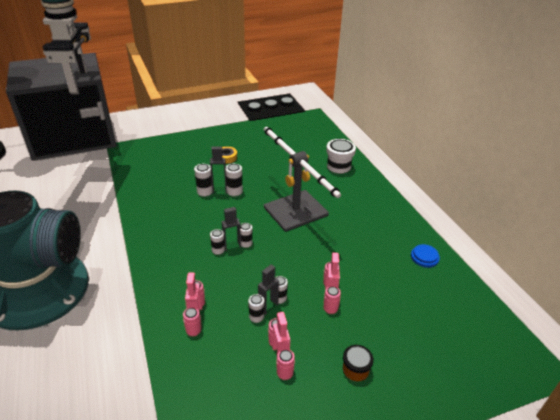

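Seen in the scene view: small silver/dark pairs at (286,224) and (188,250). Pink look-alikes are at (119,258), (187,313) and about (190,205). The big silver pair is at (392,215), behind the bar. The bar's seats are at (432,222) and (299,271). I choose the two small silver ones and check them in a close crop.

```bash
python3 - <<'E'
import cv2,numpy as np
a=cv2.imread('pics/scene0.png');b=cv2.imread('pics/side0.png')
c=[a[215:305,150:250],a[190:280,240:340],b[255:345,220:320],b[190:280,185:285]]
c=[cv2.resize(x,(400,300) if 0 else None,fx=3.3,fy=3.3,interpolation=cv2.INTER_CUBIC) for x in c]
cv2.imwrite('pics/crop0.png',np.vstack([np.hstack(c[:2]),np.hstack(c[2:])]))
E
```

```text
(no output)
```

View pics/crop0.png

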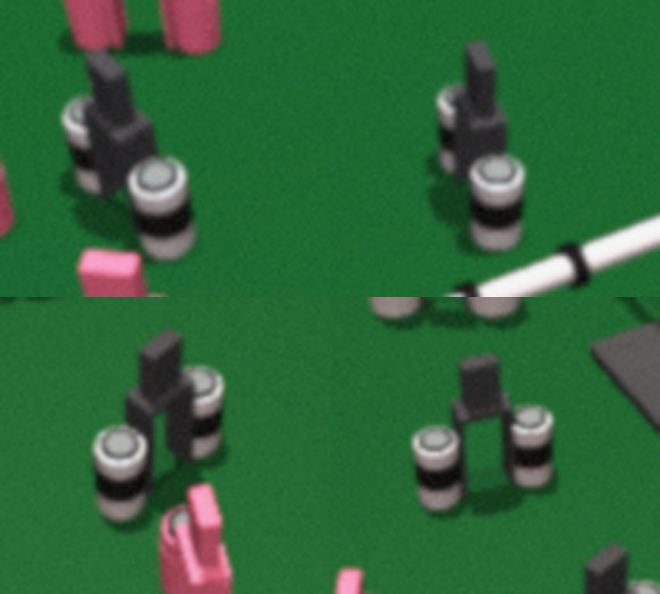

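The crop confirms both choices: small silver barrels on dark saddles. Next I take their yaw from the barrel tops, at scene (198,269) and (291,242), side (256,299)/(281,281) and (217,233)/(246,227).

```bash
cat >> h.py <<'E'
def goto(X,yaw):
    """shift in tool mm and turn deg from now; yaw = desired direction of tool y axis (deg)"""
    from scipy.spatial.transform import Rotation as Ro
    o=robot.get_obs(); R=Ro.from_euler('xyz',o['ee_rot']).as_matrix()
    d=R.T@(np.array(X)-o['tool_pos'])*1000
    cur=np.degrees(np.arctan2(R[1,1],R[0,1]))
    t=-(yaw-cur); t=(t+90)%180-90   # tool z down -> sign flip
    return np.round(d,1),round(t,1),'cur yaw y',round(cur,1),'j6',round(o['joint_positions'][5],2),'t',o['time']
E
python3 - <<'E'
from h import *
sc=snap('scene');si=snap('side')
for n,c,p in [('1sc',sc,(197.6,268.6)),('1si',si,(256.4,299.2)),('1si',si,(280.9,280.8)),('2sc',sc,(290.6,241.5)),('2si',si,(217.1,233.3)),('2si',si,(246.2,226.7))]:
    print(n,np.round(atz(c,p,.052),4))
for s in (sc,si):
  for l in ['pair_a','left_seat','right_seat']:
    for d in models.pinpoint(s,l): print(l,round(d['p'],2),np.round(d['position'],3))
print(goto([.427,-.01,.25],0))
E
```

```text
1sc [ 0.4768 -0.1954  0.052 ]
1si [ 0.415  -0.2244  0.052 ]
1si [ 0.4773 -0.1956  0.052 ]
2sc [ 0.46   -0.0139  0.052 ]
2si [ 0.3925 -0.0148  0.052 ]
2si [ 0.4615 -0.015   0.052 ]
pair_a 0.94 [ 0.442 -0.204  0.07 ]
pair_a 0.91 [ 0.427 -0.325  0.072]
pair_a 0.87 [ 0.428 -0.014  0.071]
pair_a 0.86 [ 0.302 -0.179  0.069]
pair_a 0.81 [ 0.581 -0.226  0.069]
left_seat 0.85 [0.596 0.178 0.168]
right_seat 0.74 [ 0.636 -0.06   0.164]
pair_a 0.83 [ 0.443 -0.214  0.068]
pair_a 0.82 [ 0.578 -0.221  0.07 ]
pair_a 0.74 [ 0.426 -0.33   0.073]
pair_a 0.64 [ 0.3   -0.182  0.074]
pair_a 0.61 [ 0.424 -0.012  0.07 ]
left_seat 0.7 [0.595 0.175 0.166]
left_seat 0.33 [0.453 0.202 0.095]
left_seat 0.33 [ 0.635 -0.062  0.167]
right_seat 0.63 [ 0.634 -0.062  0.167]
(array([-411.2, -434.7,  -80.5]), np.float64(73.0), 'cur yaw y', np.float64(73.0), 'j6', np.float64(-0.1), 't', 0.9)
```

{"fn": "step_arm", "kwargs": {
  "series": [
    [0.3,0,0,-60,0],
    [0.3,-41,-44,-80,10],
    [0.3,-411.5,-438,-80,73],
    [0.3,-411.5,-438,-80,73],
    [0.3,-411.5,-438,-80,73],
    [0.3,-411.5,-438,-80,73],
    [0.3,-411.5,-438,-80,73],
    [0.3,-411.5,-438,-80,73],
    [0.3,-411.5,-438,-80,73],
    [0.3,-411.5,-438,-80,73],
    [0.3,-411.5,-438,-80,73],
    [0.3,-411.5,-438,-80,73],
    [0.3,-411.5,-438,-80,73],
    [0.3,-411.5,-438,-80,73]
  ]
}}

```text
time: 2.65
tool_pos: [0.426, -0.0121, 0.2498]
ee_rot: [3.141, -0.0, 1.573]
wrist_force: [-0.5, -0.7, -0.2]
width: 0.061
```

```bash
python3 - <<'E'
from h import *
w=snap('wrist','w1')
for d in models.pinpoint(w,'pair_a'): print(round(d['p'],2),np.round(d['position'],4),proj(w,d['position']))
print(goto([.4265,-.0135,.078],0)); print(robot.get_obs()['tool_pos'], [proj(w,p) for p in ([.4265,-.0135,.114],[.3925,-.0135,.052],[.4605,-.0135,.052])])
E
```

```text
0.95 [ 0.4452 -0.2122  0.072 ] [297. 323.]
0.86 [ 0.4238 -0.3233  0.0719] [282. 385.]
0.8 [ 0.4277 -0.0108  0.0674] [285. 185.]
(array([ -1.4,   0.3, 171.8]), np.float64(0.1), 'cur yaw y', np.float64(0.1), 'j6', np.float64(-0.16), 't', 2.75)
[ 0.42603204 -0.0121669   0.24982568] [array([284., 195.]), array([258., 184.]), array([309., 184.])]
```

View pics/w1.png

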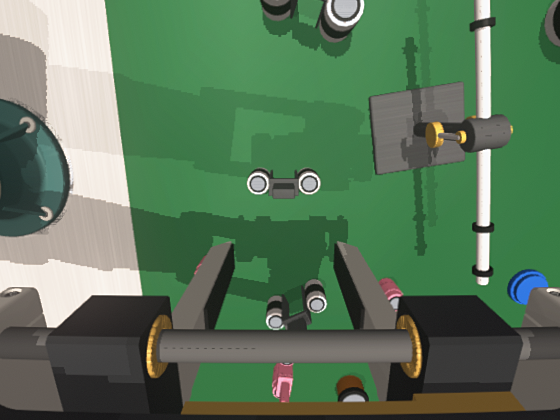

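The wrist view shows the silver pair at (284,188), barrels (258,182) and (309,182), lying along the jaw axis. That is about 2 px off my prediction. Grasp it.

{"fn": "step_arm", "kwargs": {
  "series": [
    [0.3,0.5,0.5,50,0],
    [0.3,0.5,0.5,100,0],
    [0.3,0.5,0.5,140,0],
    [0.3,0.5,0.5,160,0],
    [0.3,0.5,0.5,172,0],
    [0.3,0.5,0.5,172,0],
    [0.3,0.5,0.5,172,0],
    [-1,0.5,0.5,172,0],
    [-1,0.5,0.5,172,0],
    [-1,0.5,0.5,172,0],
    [-1,0.5,0.5,172,0],
    [-1,0.5,0.5,172,0],
    [-1,0.5,0.5,160,0],
    [-1,0.5,0.5,120,0],
    [-1,0.5,0.5,60,0],
    [-1,0.5,0.5,0,0],
    [-1,0.5,0.5,-40,0],
    [-1,0.5,0.5,-40,0]
  ]
}}

```text
time: 5.0
tool_pos: [0.4284, -0.013, 0.2933]
ee_rot: [3.134, 0.001, 1.571]
wrist_force: [-0.7, -0.3, -0.4]
width: 0.0006
```

```bash
python3 - <<'E'
from h import *
w=snap('wrist','w2')
for n in ['wrist','scene','side']:
  s=snap(n,n+'2')
  for l in ['pair_a','left_seat','right_seat']:
    for d in models.pinpoint(s,l): print(n,l,round(d['p'],2),np.round(d['position'],4))
print(robot.get_obs()['tool_pos'])
print(goto([.5955,.1775,.29],9))
E
```

```text
wrist pair_a 0.94 [ 0.2985 -0.1793  0.0684]
wrist pair_a 0.86 [ 0.4253 -0.0113  0.0661]
wrist pair_a 0.64 [ 0.5817 -0.2256  0.0696]
wrist left_seat 0.97 [0.5954 0.1776 0.1659]
wrist right_seat 0.57 [ 0.6387 -0.0607  0.1671]
scene pair_a 0.86 [ 0.4445 -0.2061  0.0684]
scene pair_a 0.84 [ 0.4262 -0.3245  0.0728]
scene pair_a 0.77 [ 0.5806 -0.2235  0.0693]
scene pair_a 0.7 [ 0.4288 -0.0104  0.0688]
scene pair_a 0.55 [ 0.3032 -0.1805  0.0669]
scene left_seat 0.79 [0.5947 0.1776 0.1657]
scene right_seat 0.56 [ 0.6353 -0.0627  0.1672]
side pair_a 0.95 [ 0.4271 -0.3294  0.0751]
side pair_a 0.82 [ 0.4451 -0.2109  0.0663]
side pair_a 0.81 [ 0.3013 -0.1817  0.0705]
side pair_a 0.64 [ 0.4244 -0.0119  0.072 ]
side left_seat 0.72 [0.5914 0.1735 0.1681]
side right_seat 0.7 [ 0.6347 -0.0601  0.1659]
[ 0.42672257 -0.01272761  0.28931609]
(array([190.2, 168.8,  -0.7]), np.float64(-9.0), 'cur yaw y', np.float64(-0.0), 'j6', np.float64(-0.16), 't', 5.65)
```

View pics/w2.png

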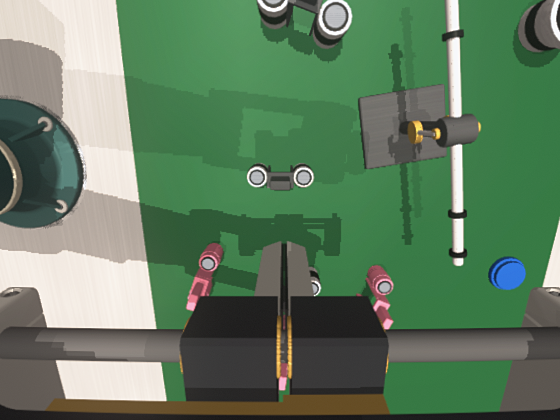

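The fingers shut on nothing and the pair still stands at (284,178), unmoved. They probably closed too slowly before the lift. Repeat, and check the width before lifting.

{"fn": "step_arm", "kwargs": {
  "series": [
    [0.1,1,0,50,0],
    [0.1,1,0,80,0],
    [0.1,1,0,100,0],
    [0.1,1,0,100,0],
    [0.1,1,0,100,0],
    [0.1,1,0,140,0],
    [0.1,1,0,180,0],
    [0.1,1,0,200,0],
    [0.1,1,0,212,0],
    [0.1,1,0,212,0],
    [0.1,1,0,212,0]
  ]
}}

```text
time: 7.02
tool_pos: [0.4279, -0.0119, 0.079]
ee_rot: [3.139, 0.0, 1.571]
wrist_force: [0.4, -0.2, 0.5]
width: 0.0518
```

{"fn": "step_arm", "kwargs": {
  "series": [
    [-1,0,0,0,0],
    [-1,0,0,0,0],
    [-1,0,0,0,0],
    [-1,0,0,0,0],
    [-1,0,0,0,0],
    [-1,0,0,0,0],
    [-1,0,0,0,0],
    [-1,0,0,0,0]
  ]
}}

```text
time: 8.02
tool_pos: [0.4275, -0.0121, 0.0783]
ee_rot: [3.14, 0.001, 1.571]
wrist_force: [-0.0, -1.2, 6.4]
width: 0.0004
```

```bash
python3 - <<'E'
from h import *
a=snap('scene');b=snap('side')
for s in(a,b): print(proj(s,robot.get_obs()['tool_pos']))
c=[cv2.resize(x,None,fx=3,fy=3,interpolation=cv2.INTER_CUBIC) for x in (a['pixels'][150:290,220:350],b['pixels'][150:290,165:295])]
cv2.imwrite('pics/c3.png',np.hstack(c)[:,:,::-1]);print(robot.get_obs()['ee_rot'],robot.get_obs()['wrist_force'])
E
```

```text
[286. 220.]
[231. 220.]
[3.13997778e+00 7.40761701e-04 1.57064419e+00] [ 0.15703794 -0.91106087  5.75453602]
```

View pics/c3.png

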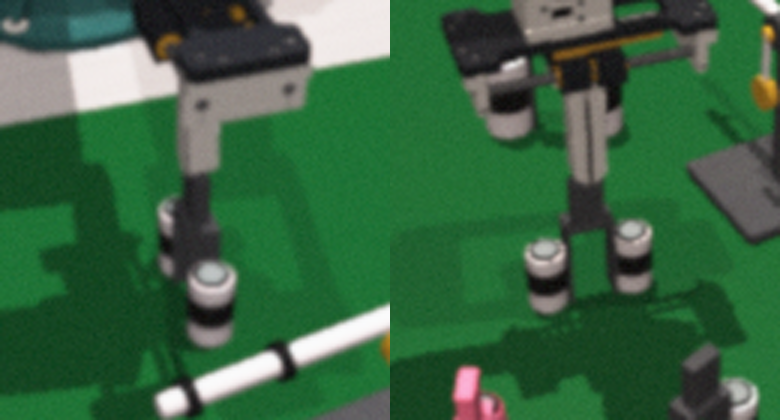

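```bash
python3 - <<'E'
from h import *
a=snap('scene');b=snap('side');w=snap('wrist')
for s in(a,b,w): print(-np.array(s['R']).T@s['t'])
t=robot.get_obs()['tool_pos']; print(t,proj(w,t),proj(w,[.4265,-.0135,.114]), proj(b,[.4265,-.0135,.114]),proj(a,[.4265,-.0135,.114]))
for s in(a,b,w):
  for d in models.pinpoint(s,'pair_a'): print(round(d['p'],2),np.round(d['position'],4))
cv2.imwrite('pics/w4.png',w['pixels'][:,:,::-1])
E
```

```text
[ 0.99657366 -0.20000144  0.59788387]
[ 0.22108254 -0.80655037  0.78578979]
[0.4275605  0.06698682 0.29194513]
[ 0.4274761  -0.01210093  0.07825945] [283. 235.] [282. 258.] [230. 209.] [286. 206.]
0.92 [ 0.4458 -0.2063  0.067 ]
0.71 [ 0.5766 -0.2227  0.0698]
0.7 [ 0.4266 -0.3264  0.0714]
0.67 [ 0.6344 -0.0625  0.1676]
0.66 [ 0.3006 -0.1815  0.0703]
0.57 [ 0.429  -0.014   0.0683]
0.83 [ 0.2995 -0.1794  0.0684]
0.75 [ 0.4255 -0.0137  0.0712]
0.7 [ 0.4467 -0.2075  0.0636]
0.62 [ 0.4244 -0.3298  0.0776]
0.58 [ 0.5815 -0.2191  0.071 ]
0.95 [ 0.425  -0.0111  0.0685]
0.87 [ 0.2976 -0.1816  0.0693]
```

View pics/w4.png

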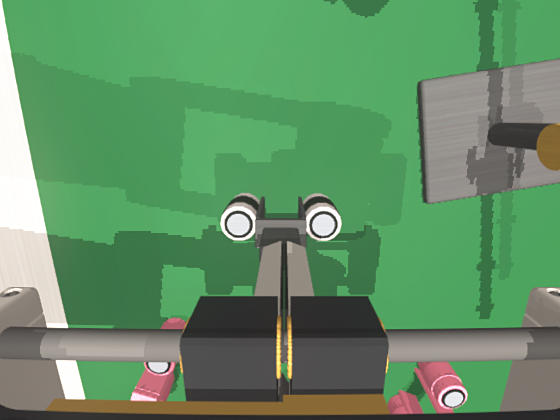

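```bash
python3 - <<'E'
from h import *
a=snap('scene');b=snap('side')
out=[]
for s,n in((a,'scene2'),(b,'side2')):
    im=cv2.imread('pics/%s.png'%n); p=proj(s,[.4267,-.0127,.2893]).astype(int); q=proj(s,[.4267,-.0127,.3253]); print(p,q)
    c=im[p[1]-70:p[1]+50,p[0]-60:p[0]+60]; c=cv2.resize(c,None,fx=3.3,fy=3.3,interpolation=cv2.INTER_CUBIC)
    out.append(c)
cv2.imwrite('pics/c5.png',np.hstack(out))
E
```

```text
[287 122] [287. 101.]
[227 140] [226. 123.]
```

View pics/c5.png

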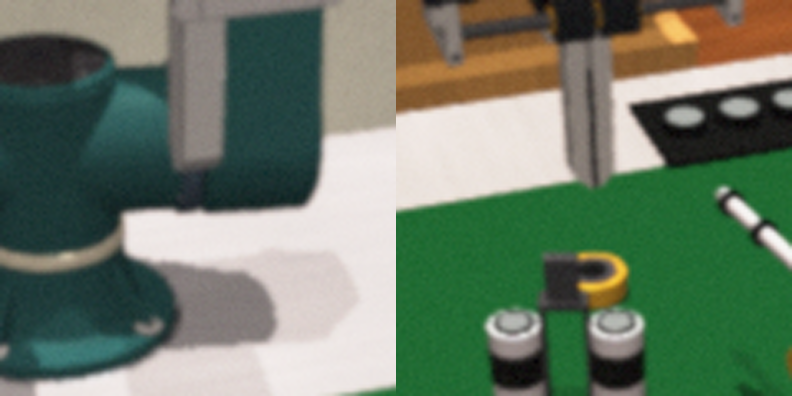

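Reported and actual tips disagree. With the TCP reported at z=0.289, the real fingertips show about 31 mm higher in both fixed views, so the fingers closed just above the tab at its top. x and y agree. I'll allow for about +32 mm in z: open, go 30 mm lower and grip.

{"fn": "step_arm", "kwargs": {
  "series": [
    [0.1,0,0,-5,0],
    [0.1,0,0,-5,0],
    [0.1,0,0,-5,0],
    [0.1,0,0,-5,0],
    [0.1,0,0,-5,0],
    [0.1,0,0,-5,0],
    [0.1,0,0,10,0],
    [0.1,0,0,20,0],
    [0.1,0,0,30,0],
    [0.1,0,0,30,0]
  ]
}}

```text
time: 9.78
tool_pos: [0.4257, -0.0115, 0.046]
ee_rot: [-3.139, -0.001, 1.571]
wrist_force: [0.3, 1.3, 0.5]
width: 0.0516
```

{"fn": "step_arm", "kwargs": {
  "series": [
    [-1,0,0,0,0],
    [-1,0,0,0,0],
    [-1,0,0,0,0],
    [-1,0,0,0,0],
    [-1,0,0,0,0],
    [-1,0,0,0,0]
  ]
}}

```text
time: 10.52
tool_pos: [0.4268, -0.0117, 0.0476]
ee_rot: [3.142, -0.0, 1.571]
wrist_force: [-1.2, -0.5, 1.1]
width: 0.0259
```

Gripped, width 26 mm. Lift and carry over the left seat.

{"fn": "step_arm", "kwargs": {
  "series": [
    [-1,0,0,-30,0],
    [-1,0,0,-90,0],
    [-1,0,0,-150,0],
    [-1,0,0,-200,0],
    [-1,40,36,-203,-3],
    [-1,80,71,-203,-5],
    [-1,120,107,-203,-7],
    [-1,160,143,-203,-9],
    [-1,180,160,-203,-9.5],
    [-1,188.5,168,-203,-9.5],
    [-1,188.5,168,-203,-9.5],
    [-1,188.5,168,-203,-9.5]
  ]
}}

```text
time: 12.02
tool_pos: [0.5944, 0.1758, 0.2509]
ee_rot: [3.141, 0.0, 1.735]
wrist_force: [0.1, 0.2, -1.2]
width: 0.0257
```

```bash
python3 - <<'E'
from h import *
for n in ['wrist','scene','side']:
  s=snap(n,n+'6')
  for l in ['pair_a','left_seat','right_seat']:
    for d in models.pinpoint(s,l): print(n,l,round(d['p'],2),np.round(d['position'],4))
o=robot.get_obs();print(o['tool_pos'],o['width'],o['wrist_force'])
print(goto([.595,.177,.144],9.5))
a,b,w=[cv2.imread('pics/%s6.png'%n) for n in('scene','side','wrist')]
c=[cv2.resize(x,(400,300)) for x in (a[90:270,320:560],b[50:200,180:380],w)]
cv2.imwrite('pics/c6.png',np.vstack([np.hstack(c[:2]),np.hstack([c[2],c[2]*0])]))
E
```

```text
wrist pair_a 0.93 [ 0.298  -0.1806  0.072 ]
wrist pair_a 0.87 [0.5934 0.176  0.272 ]
wrist left_seat 0.64 [0.5944 0.1748 0.1664]
wrist right_seat 0.89 [ 0.6362 -0.0615  0.1679]
scene pair_a 0.85 [0.598  0.1744 0.2713]
scene pair_a 0.72 [ 0.5835 -0.2253  0.0689]
scene pair_a 0.72 [ 0.4255 -0.326   0.0712]
scene pair_a 0.69 [ 0.4463 -0.2045  0.0657]
scene pair_a 0.55 [ 0.304  -0.1776  0.0709]
scene left_seat 0.9 [0.5963 0.1797 0.1642]
scene left_seat 0.54 [0.5974 0.1761 0.2694]
scene right_seat 0.96 [ 0.6318 -0.0595  0.1639]
side pair_a 0.9 [ 0.2976 -0.1824  0.0706]
side pair_a 0.87 [ 0.5819 -0.2225  0.0696]
side pair_a 0.75 [ 0.4243 -0.3264  0.0749]
side pair_a 0.69 [0.5937 0.1724 0.2745]
side pair_a 0.63 [ 0.4478 -0.2126  0.0646]
side left_seat 0.89 [0.5936 0.1724 0.1679]
side right_seat 0.7 [ 0.6326 -0.0587  0.1628]
[0.5947654  0.1767801  0.25049018] 0.026158384146955368 [ 0.25012126 -0.01846236 -1.50471051]
(array([  0.2,   0.3, 106.5]), np.float64(-0.0), 'cur yaw y', np.float64(9.5), 'j6', np.float64(0.03), 't', 12.625)
```

View pics/c6.png

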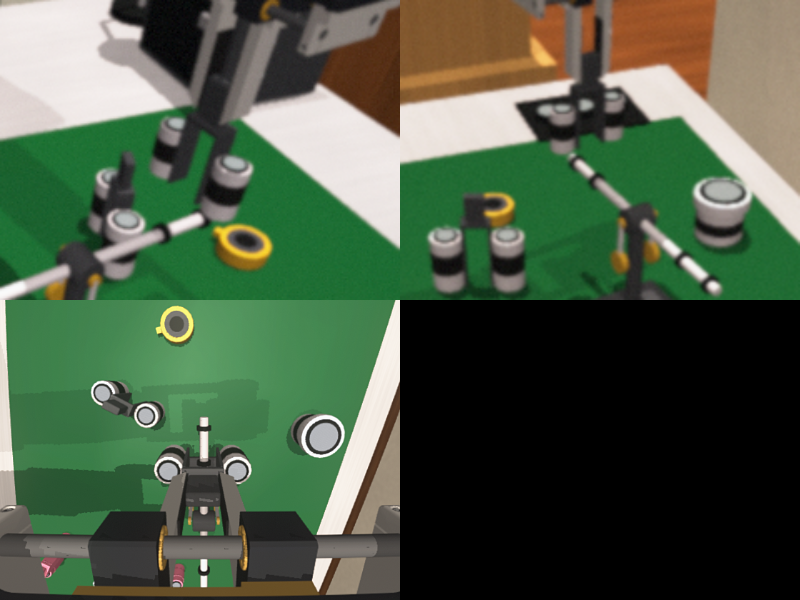

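The pair hangs squarely across the bar line with the seat centred below it. Lower it on, follow the bar down to its stop, and release.

{"fn": "step_arm", "kwargs": {
  "series": [
    [-1,0,0,40,0],
    [-1,0,0,80,0],
    [-1,0,0,98,0],
    [-1,0,0,106,0],
    [-1,-0.5,0,112,0],
    [-1,-1,0,118,0],
    [-1,-1.5,0,124,0],
    [-1,-2,0,130,0],
    [-1,-2,0,135,0],
    [-1,-2,0,135,0],
    [-1,-2,0,135,0]
  ]
}}

```text
time: 14.0
tool_pos: [0.5953, 0.1746, 0.1158]
ee_rot: [3.141, 0.0, 1.736]
wrist_force: [0.4, -0.0, 0.7]
width: 0.0256
```

```bash
python3 - <<'E'
from h import *
for n in ['wrist','scene','side']:
  s=snap(n,n+'7')
  for l in ['pair_a','left_seat','right_seat']:
    for d in models.pinpoint(s,l): print(n,l,round(d['p'],2),np.round(d['position'],4))
E
```

```text
wrist pair_a 0.98 [0.596  0.1752 0.1376]
scene pair_a 0.97 [ 0.5807 -0.2242  0.0698]
scene pair_a 0.94 [ 0.425  -0.3239  0.0715]
scene pair_a 0.8 [ 0.3037 -0.1848  0.0701]
scene pair_a 0.78 [0.5986 0.1731 0.1365]
scene pair_a 0.67 [ 0.4424 -0.2056  0.0654]
scene left_seat 0.74 [0.5965 0.1791 0.1404]
scene right_seat 0.79 [ 0.6343 -0.0566  0.1957]
side pair_a 0.95 [0.5923 0.1731 0.1411]
side pair_a 0.81 [ 0.3009 -0.182   0.0722]
side pair_a 0.68 [ 0.445  -0.21    0.0673]
side pair_a 0.67 [ 0.4258 -0.327   0.0746]
side pair_a 0.66 [ 0.5815 -0.2194  0.0692]
side left_seat 0.65 [0.5968 0.1717 0.1372]
side right_seat 0.65 [ 0.6349 -0.0536  0.194 ]
```

Bar tipped as expected (right seat z≈0.195). Release and rise.

{"fn": "step_arm", "kwargs": {
  "series": [
    [0.1,0,0,0,0],
    [0.1,0,0,0,0],
    [0.1,0,0,0,0],
    [0.1,0,0,0,0],
    [0.1,0,0,0,0],
    [0.1,0,0,-20,0],
    [0.1,0,0,-50,0],
    [0.1,0,0,-100,0],
    [0.1,0,0,-135,0],
    [0.1,0,0,-135,0],
    [0.1,0,0,-135,0]
  ]
}}

```text
time: 15.98
tool_pos: [0.5947, 0.1747, 0.2491]
ee_rot: [-3.14, -0.0, 1.737]
wrist_force: [0.0, 0.5, -0.9]
width: 0.0515
```

```bash
python3 - <<'E'
from h import *
for n in ['wrist','scene','side']:
  s=snap(n,n+'8')
  for l in ['pair_a','left_seat','right_seat']:
    for d in models.pinpoint(s,l): print(n,l,round(d['p'],2),np.round(d['position'],4))
print(goto([.4455,-.209,.25],25))
a,b,w=[cv2.imread('pics/%s8.png'%n) for n in('scene','side','wrist')]
c=[cv2.resize(x,(400,300)) for x in (a[120:300,270:510],b[80:230,200:400],w,a)]
cv2.imwrite('pics/c8.png',np.vstack([np.hstack(c[:2]),np.hstack(c[2:])]))
E
```

```text
wrist pair_a 0.97 [0.5951 0.1769 0.1331]
wrist pair_a 0.86 [ 0.3004 -0.1806  0.0668]
wrist left_seat 0.93 [0.5953 0.1746 0.1371]
scene pair_a 0.87 [0.5999 0.1742 0.1349]
scene pair_a 0.84 [ 0.5814 -0.2221  0.0684]
scene pair_a 0.69 [ 0.4442 -0.2066  0.0681]
scene pair_a 0.59 [ 0.4257 -0.3253  0.0738]
scene pair_a 0.58 [ 0.3054 -0.1783  0.0717]
scene left_seat 0.59 [0.597  0.1744 0.1363]
scene right_seat 0.81 [ 0.6327 -0.0547  0.1947]
side pair_a 0.9 [ 0.4236 -0.3269  0.0699]
side pair_a 0.86 [ 0.4436 -0.2106  0.0655]
side pair_a 0.73 [ 0.579  -0.2214  0.0727]
side pair_a 0.73 [ 0.2969 -0.1773  0.0701]
side pair_a 0.63 [0.5969 0.1745 0.1402]
side left_seat 0.76 [0.594  0.1735 0.1371]
side right_seat 0.8 [ 0.6325 -0.056   0.1962]
(array([-353.9, -210.9,    0.4]), np.float64(-15.5), 'cur yaw y', np.float64(9.5), 'j6', np.float64(0.03), 't', 16.575)
```

View pics/c8.png

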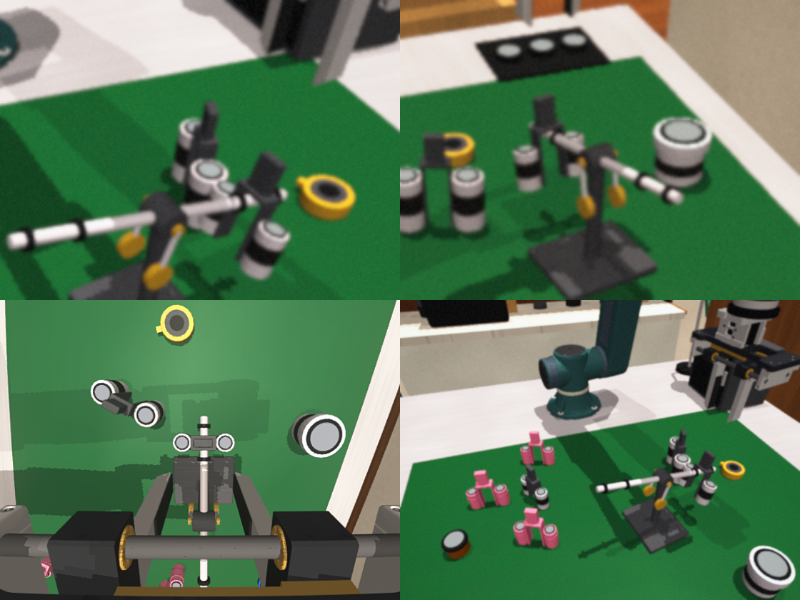

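The first pair sits in its seat, bar down on the left. Go to the second pair.

{"fn": "step_arm", "kwargs": {
  "series": [
    [0.1,-354,-211,0,-15.5],
    [0.1,-354,-211,0,-15.5],
    [0.1,-354,-211,0,-15.5],
    [0.1,-354,-211,0,-15.5],
    [0.1,-354,-211,0,-15.5],
    [0.1,-354,-211,0,-15.5],
    [0.1,-354,-211,0,-15.5],
    [0.1,-354,-211,0,-15.5],
    [0.1,-354,-211,0,-15.5],
    [0.1,-354,-211,0,-15.5],
    [0.1,-354,-211,0,-15.5]
  ]
}}

```text
time: 17.95
tool_pos: [0.4459, -0.2081, 0.2505]
ee_rot: [3.141, -0.0, 2.009]
wrist_force: [-0.4, 0.2, -0.1]
width: 0.0519
```

```bash
python3 - <<'E'
from h import *
s=snap('wrist','w9')
for d in models.pinpoint(s,'pair_a'): print(round(d['p'],2),np.round(d['position'],4),proj(s,d['position']))
print(goto([.445,-.209,.047],25),robot.get_obs()['tool_pos'])
u=np.array([np.cos(np.radians(25)),np.sin(np.radians(25)),0])*.034
im=s['pixels'][:,:,::-1].copy()
for p in (u,-u): cv2.drawMarker(im,proj(s,np.array([.445,-.209,.052])+p).astype(int).tolist(),(0,0,255),0,12)
cv2.imwrite('pics/w9b.png',cv2.resize(im[100:300,150:420],None,fx=2.5,fy=2.5))
E
```

```text
0.78 [ 0.5856 -0.2239  0.0698] [373. 240.]
0.78 [ 0.296  -0.1812  0.0684] [180. 114.]
0.72 [ 0.4422 -0.2077  0.0725] [281. 185.]
0.64 [ 0.4278 -0.3266  0.0707] [234. 258.]
(array([-2.000e-01, -9.000e-01,  2.035e+02]), np.float64(0.1), 'cur yaw y', np.float64(25.1), 'j6', np.float64(-0.99), 't', 18.05) [ 0.44574438 -0.20843189  0.2504982 ]
```

View pics/w9b.png

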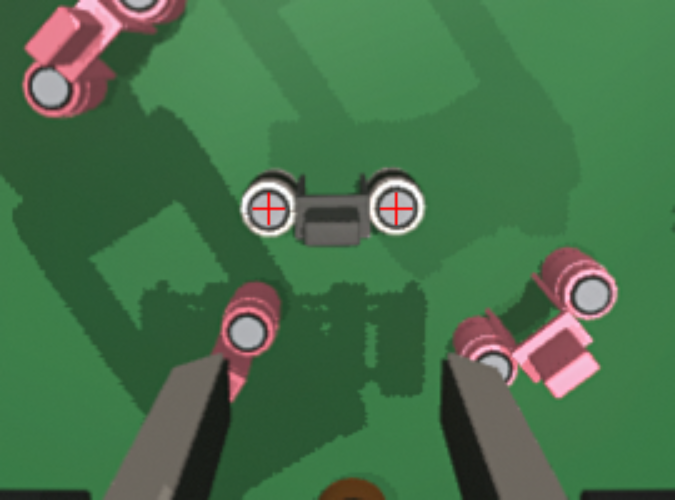

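The markers sit exactly on both barrel tops (the yaw is right too). Descend and grip.

{"fn": "step_arm", "kwargs": {
  "series": [
    [0.1,0,-0.5,50,0],
    [0.1,0,-0.5,100,0],
    [0.1,0,-0.5,150,0],
    [0.1,0,-0.5,180,0],
    [0.1,0,-0.5,195,0],
    [0.1,0,-0.5,203,0],
    [0.1,0,-0.5,203,0],
    [0.1,0,-0.5,203,0],
    [-1,0,-0.5,203,0],
    [-1,0,-0.5,203,0],
    [-1,0,-0.5,203,0],
    [-1,0,-0.5,203,0],
    [-1,0,-0.5,203,0],
    [-1,0,-0.5,203,0],
    [-1,0,-0.5,203,0]
  ]
}}

```text
time: 19.92
tool_pos: [0.445, -0.2095, 0.0477]
ee_rot: [3.141, 0.0, 2.007]
wrist_force: [-0.6, -0.6, 2.3]
width: 0.0257
```

```bash
python3 - <<'E'
from h import *
o=robot.get_obs();print(o['width'],o['tool_pos'],goto([.6335,-.057,.28],9.5))
E
```

```text
0.025668307372746314 [ 0.44504565 -0.20948519  0.04766118] (array([  58.5,  235.3, -232.3]), np.float64(15.5), 'cur yaw y', np.float64(25.0), 'j6', np.float64(-0.99), 't', 19.925)
```

Gripped, width 26 mm. Lift clear and carry over the raised right seat.

{"fn": "step_arm", "kwargs": {
  "series": [
    [-1,0,0,-30,0],
    [-1,0,0,-90,0],
    [-1,0,0,-150,0],
    [-1,0,0,-200,0],
    [-1,0,0,-234,0],
    [-1,12,48,-234,4],
    [-1,25,100,-234,8],
    [-1,37,150,-234,11],
    [-1,50,200,-234,14],
    [-1,57,230,-234,15.5],
    [-1,59,235.5,-234,15.5],
    [-1,59,235.5,-234,15.5],
    [-1,59,235.5,-234,15.5]
  ]
}}

```text
time: 21.55
tool_pos: [0.6327, -0.0574, 0.2818]
ee_rot: [3.142, 0.0, 1.735]
wrist_force: [0.1, -0.6, -1.6]
width: 0.0255
```

```bash
python3 - <<'E'
from h import *
for n in ['wrist','scene','side']:
  s=snap(n,n+'10')
  for l in ['pair_a','left_seat','right_seat']:
    for d in models.pinpoint(s,l):
      if d['position'][0]>.57 and d['position'][1]>-.15: print(n,l,round(d['p'],2),np.round(d['position'],4))
print(robot.get_obs()['tool_pos'],goto([.634,-.056,.28],9.5))
E
```

```text
wrist pair_a 0.62 [ 0.6311 -0.0553  0.3054]
wrist right_seat 0.56 [ 0.6366 -0.0566  0.1961]
scene pair_a 0.95 [0.5981 0.1708 0.1349]
scene pair_a 0.77 [ 0.6318 -0.0526  0.3006]
scene left_seat 0.95 [0.5984 0.1763 0.1347]
scene left_seat 0.57 [0.5968 0.1728 0.1387]
scene right_seat 0.81 [ 0.6349 -0.0525  0.1945]
scene right_seat 0.15 [0.5983 0.1751 0.1352]
side pair_a 0.82 [0.593  0.1736 0.1373]
side pair_a 0.67 [ 0.6357 -0.0587  0.301 ]
side left_seat 0.71 [0.596  0.173  0.1354]
side right_seat 0.76 [ 0.6329 -0.0563  0.1946]
side right_seat 0.28 [0.596  0.1714 0.1366]
[ 0.63346431 -0.05639543  0.28144619] (array([0.3, 0.6, 1.4]), np.float64(-0.0), 'cur yaw y', np.float64(9.5), 'j6', np.float64(-0.34), 't', 22.15)
```

Aligned within about 1–2 mm. Lower, then press the bar level, following its arc outward.

{"fn": "step_arm", "kwargs": {
  "series": [
    [-1,0,0.5,45,0],
    [-1,0,0.5,85,0],
    [-1,0,0.5,100,0],
    [-1,0,0.5,108,0],
    [-1,-1,0.5,114,0],
    [-1,-2.5,0.5,120,0],
    [-1,-3.5,0.5,126,0],
    [-1,-4.5,0.5,132,0],
    [-1,-5,0.5,137,0],
    [-1,-5,0.5,137,0],
    [-1,-5,0.5,137,0]
  ]
}}

```text
time: 23.52
tool_pos: [0.6347, -0.0614, 0.1447]
ee_rot: [-3.141, 0.0, 1.736]
wrist_force: [-0.0, 0.7, -0.4]
width: 0.0259
```

```bash
python3 - <<'E'
from h import *
for n in ['wrist','scene','side']:
  s=snap(n,n+'11')
  for l in ['pair_a','left_seat','right_seat']:
    for d in models.pinpoint(s,l):
      if d['position'][0]>.57 and d['position'][1]>-.15: print(n,l,round(d['p'],2),np.round(d['position'],4))
E
```

```text
wrist pair_a 0.63 [ 0.6348 -0.0615  0.1704]
scene pair_a 0.69 [0.5964 0.1753 0.1644]
scene pair_a 0.61 [ 0.6358 -0.0575  0.1631]
scene left_seat 0.88 [0.5981 0.1813 0.1683]
scene right_seat 0.8 [ 0.6356 -0.0591  0.167 ]
side pair_a 0.82 [ 0.6345 -0.0627  0.1643]
side pair_a 0.73 [0.5936 0.1785 0.1657]
side left_seat 0.98 [0.5955 0.1755 0.1661]
side right_seat 0.91 [ 0.6326 -0.0593  0.1662]
```

The bar is level and both pairs are on their seats. Release and back off.

{"fn": "step_arm", "kwargs": {
  "series": [
    [0.1,0,0,0,0],
    [0.1,0,0,0,0],
    [0.1,0,0,0,0],
    [0.1,0,0,0,0],
    [0.1,0,0,0,0],
    [0.1,0,0,-10,0],
    [0.1,0,0,-30,0],
    [0.1,0,0,-70,0],
    [0.1,0,0,-120,0],
    [0.1,0,0,-150,0],
    [0.1,0,0,-150,0],
    [0.1,-60,-40,-150,0],
    [0.1,-120,-80,-150,0],
    [0.1,-120,-80,-150,0],
    [0.1,-120,-80,-150,0],
    [0.1,-120,-80,-150,0]
  ]
}}

```text
time: 26.12
tool_pos: [0.5761, -0.1914, 0.2938]
ee_rot: [-3.141, -0.001, 1.738]
wrist_force: [-0.1, -0.1, -0.4]
width: 0.0516
```

```bash
python3 - <<'E'
from h import *
for n in ['wrist','scene','side']:
  s=snap(n,n+'12')
  for l in ['pair_a','left_seat','right_seat','big_pair']:
    for d in models.pinpoint(s,l):
      if l=='big_pair' or d['position'][0]>.57 and d['position'][1]>-.15: print(n,l,round(d['p'],2),np.round(d['position'],4))
a,b=[cv2.imread('pics/%s12.png'%n) for n in('scene','side')]
c=[cv2.resize(x,(400,300)) for x in (a[180:330,250:450],b[90:240,200:400],a,b)]
cv2.imwrite('pics/c12.png',np.vstack([np.hstack(c[:2]),np.hstack(c[2:])]))
E
```

```text
wrist pair_a 0.76 [ 0.635  -0.0615  0.17  ]
wrist right_seat 0.69 [ 0.6354 -0.0627  0.1686]
scene pair_a 0.91 [ 0.6334 -0.0574  0.1637]
scene pair_a 0.79 [0.5974 0.1741 0.1648]
scene left_seat 0.71 [0.5956 0.1784 0.1642]
scene right_seat 0.71 [ 0.6355 -0.0585  0.1677]
scene big_pair 0.88 [0.4578 0.2047 0.0918]
side pair_a 0.62 [0.5923 0.1758 0.1697]
side pair_a 0.58 [ 0.635  -0.0636  0.1622]
side left_seat 0.95 [0.5949 0.1742 0.1669]
side right_seat 0.83 [ 0.6344 -0.0611  0.1673]
side big_pair 0.83 [0.4521 0.2051 0.0971]
```

View pics/c12.png

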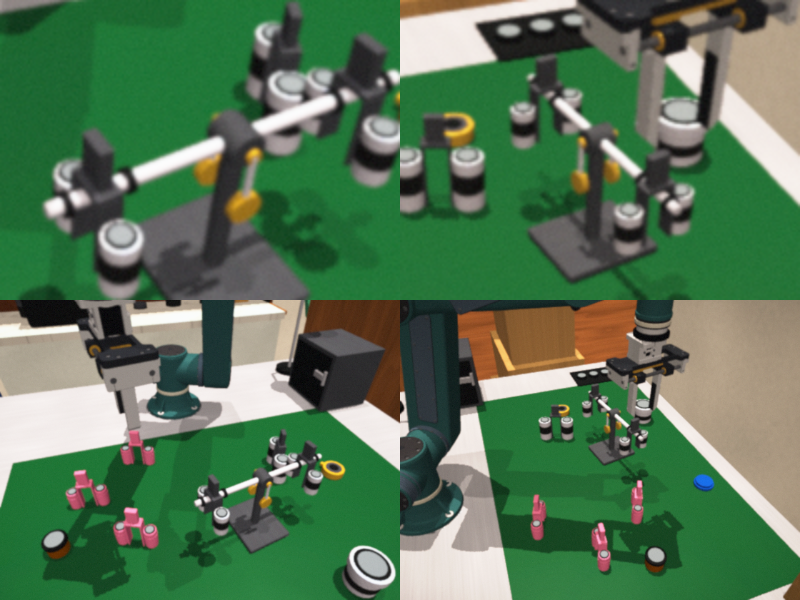

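Both silver pairs hang between their collars, the seats are level (about 0.166 m and 0.167 m), the big pair is unmoved and the robot is clear. Hand in.

```bash
python3 -c "
from bench import robot
print(robot.close_job())"
```

```text
the job is handed in; nothing more can be done
None
```

I hung the two small silver lens pairs on the bar, one on each seat, and handed the job in at about 26 s. I left the big pair and the pink look-alikes alone.

**Last checks:** In the final pictures, each pair sits astride its seat between its collars, within about 2 mm of centre along the bar. The seats measured about 0.166 m (left) and 0.168 m (right) high. That is level within the 4 mm accuracy of the measurement. The big pair is still at about (0.455, 0.205), where it was at the start, and the gripper is clear of everything.

**What failed or disagreed:**
- **Grasp:** The first two tries at the first pair closed on nothing.
- **Fingertip height:** The pictures showed the real fingertips about 31 mm higher than the reported TCP, against the statement that it lies at the very end of the fingers. I went 30 mm lower to allow for this, and both pairs were then gripped and placed normally. I did not find the cause.

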